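# Proof-load a glued drawer knob on the pull tester

### The job

Run a proof pull on the bench's pull tester: first turn the preload knob on top of the grey spring housing back to its zero stop while the slide is still home, then pull the T-handle out against its spring until the slide's pointer lines up with the index on the rule, and keep it there. Finish while holding: do not let the handle go, the program ends with the gripper still holding the slide at the index. Leave the preload knob at zero and the loose things around the tester where they are.

Things in the scene. Friction and masses are not known exactly. Their poses are not given: they have to be found in the camera images.
- tester: Fixed pull tester: plywood base 430 x 200 x 18 mm (x -200..230, y -110..90); grey spring housing x 20..150, y -45..45, top z = 95; upright brown wooden board at its +x end, top z = 113; rule along its -y side, top z = 50. Origin on the bench, z up. The slide pulls out along -x, which points roughly to world -y; its -y side (rule) faces away from the robot. Place and yaw vary.
- slide (a joint): How far the spring-return slide is drawn out along the tester's -x, m: 0 = home, end of travel 0.10. The spring pulls it home when let go: about 4 N at home plus 1.4 N for every 10 mm, so 10 to 15 N at the index.
- handle: Black T-handle of the slide: round level bar, 18 mm diameter, 80 mm long, along its y (3 degrees of play about it). Origin at the bar's centre, 90 mm above the bench; axes parallel to the tester's. It stands on a 14 mm post; the rod below (top at z = 51) runs along x into the housing. At home x = -50, y = 0 in the tester's frame, 70 mm from the housing, free on both sides to be pinched from above, fingers closing along x.
- pointer (a point): Tip of the slide's pointer, a thin dark steel blade (3 mm along x, 8 mm high) that sticks out from the handle's post towards the rule and moves with the handle. The tip is 76 mm to -y of the handle's centre, at the same x, 34 mm lower.
- index: The mark: dark steel clip with a brass screw, 16 x 26 mm, fixed on the rule, with an upright fin 3 mm thick, its top 22 mm above the rule, pointing at the slide's pointer. Origin on the rule's top under the fin (z = 50); axes parallel to the tester's. At the mark, the pointer tip has the same x as this origin in the tester's frame. It lies 40 to 75 mm out from the pointer's home place.
- knob (a joint): Angle of the preload knob on top of the housing, rad: 0 = zero stop, grows clockwise seen from above (starts at 0.6 to 1.4, limit 2.8). Turn it anticlockwise seen from above to the stop. It stays where it is left (friction about 0.05 N m) and has no effect on the slide's spring.
- knob_grip (a point): Point on the knob's vertical axis at grip height, 121 mm above the bench; x = 85, y = 0 in the tester's frame. Knob: metal disc 48 mm diameter with a black bar grip 12 mm thick, 46 mm long, z = 103 to 135, housing top at 95. Axes turn with the knob: the bar lies along x (at the zero stop: the tester's x, white line at the -x end). Pinch it across.
- offcut: Bystander, not part of the job: brown wooden offcut 90 x 45 x 22 mm, on the bench on the robot's side of the tester; origin under its centre.
- glue: Bystander, not part of the job: white glue bottle, 48 mm diameter, 115 mm high, on the bench to the left of the tester; origin under its centre.
- sanding_block: Bystander, not part of the job: cork sanding block 100 x 60 x 32 mm, on the far side of the tester; origin under its centre.
- bench_clamp: Bystander, not part of the job: black bench clamp about 160 x 38 x 52 mm with a lever, on the far side of the tester; origin under its case's centre.
- bench_dog: Bystander, not part of the job: small aluminium bench dog, 26 mm diameter, 40 mm high, standing on the tester's plywood base near its robot-side edge, beside the handle's path; origin under its centre.

How it is judged (in metres and radians):
On the way, in this order (a step that is already met when the one before it is completed fails the run):
1. the preload knob is turned back to its zero stop while the slide is still home (value of joint knob below 0.06 rad and value of joint slide below 0.006 m), for 0.2 s.
2. the slide is pulled out to the index and held there by the fingers (x of pointer in the frame of index between -0.004 and 0.004 m and contact force between the fingers and handle above 4 N), for 0.3 s.
At the end, for the whole second after the job is handed in: The fingers still hold the T-handle (contact force above 4 N) with the pointer within 4 mm of the index along the pulling direction and the slide at rest (under 10 mm/s), and the preload knob is still at its zero stop (within 0.08 rad) (all of step 2 and value of joint knob below 0.08 rad and velocity of joint slide between -0.01 and 0.01 m/s); the arm keeps its last pose, push and grip.
It fails at once if a bystander (offcut, glue bottle, sanding block, clamp, bench dog) is moved by more than 30 mm (distance of any of offcut, glue, sanding_block, bench_clamp, bench_dog from where it was at the start of the episode above 0.03 m).
It also fails if it takes over 48 s, if anything falls off the work surface, if the arm or the gripper's body presses on something with over 40 N, if the wrist force passes 120 N, or if a joint passes its speed limit or range.

### The arm

A 7-joint arm with a two-finger parallel gripper is mounted at the origin on the work surface. World frame = base frame: x ahead of the robot, y to its left, z up, the work surface at z = 0. Lengths are in mm, angles in degrees, forces in N, time in s.
With the tool pointing down it reaches from about 400 to 925 mm from the base axis. Payload 5.6 kg.
Tool frame: the origin (TCP) lies on the centre line of the jaws, within the pads' length; the fingertips stand 22 mm ahead of it and the grasp point (between the pads) lies 3 mm ahead of it; z points along the fingers, y is the line along which they close (so a half turn about z gives the same grasp; the last joint's range is limited). The gripper opens to 85 mm and grips with 20 to 120 N. Pads are 22 mm wide; open, the fingers measure 114 mm over their backs; the gripper's body (76 mm by 85 mm) begins 54 mm behind the grasp point. The pads swing forward as they close: fully open they stand 13 mm farther back than shut.
Start: joints at [74.485, 26.786, -0.665, 91.828, 0.344, 61.387, -3.226], TCP at [146.75, -633.224, 224.29] pointing down, gripper open.
Joint ranges: [-144.91, 144.91], [-17.63, 115.5], [-89.93, 88.59], [15.96, 139.68], [-74.01, 254.01], [8.47, 105.57], [-167.45, 167.45]. Speed limits (degrees/s): [147.25, 147.25, 180, 180, 180, 180, 180].

### API

Orientations are given as [roll, pitch, yaw] about the fixed x, y, z axes, in that order (R = Rz(yaw) Ry(pitch) Rx(roll)).
In Python, from station import status, eyes, order gives the robot as it stands. The module is installed in compiled form; this text tells all that it offers.
- The arm moves only by the shell command python3 -m handwheel 'ROWS' [FORCE]. ROWS is JSON, a list of rows, each a list of 3 entries, a list of its own where there are three numbers: the turn, a rotation vector about the tool's x, y, z in rad, then the shift along the tool's x, y, z in m, then the gripper's target within -1 to 1 (fully open at 1, half-way at 0, shut at -1). A call has 1 to 20 rows; each row shifts and turns the commanded pose from where the row before left it, along the tool's axes as they then stand; what a row does not reach is not made up. A row lasts 1/12 s, in which the tool goes at most 41.7 mm and 7.16 degrees, less where a joint would pass 70% of its speed; a pose out of reach is approached as far as the arm can. A call with a gripper value outside its range is refused whole. The fingers move at their own pace and stop on an object; FORCE is the grip in N (left out, the last holds). Time passes only in rows, so rows that do not move let the fingers close. It gives the time, the measured TCP pose, the force, the opening and the grip force at its end, in the units of the state.
- status.read_state(): the state, without advancing time (a new reading comes with each control period).
- eyes.capture(name): name is "side" or "top" or "wrist"; returns a dict with "frame" (400x640x3 uint8, red, green, blue), "K" (3x3 intrinsics, pixels), "R" (3x3) and "t" (3): a world point X has camera coordinates R X + t; the wrist camera has in their place "mount" (4x4, takes a point from camera to tool coordinates, whose origin is the TCP and whose axes are the flange's). Camera axes: x right, y down, z forward; pixel columns grow to the right and rows downward; lengths in mm; the calibration is good to about 2 mm. A picture is of the moment at which its call begins: read the wrist's pose just before it. There is no depth.
- order.job_done(): hands the job in; it is judged then, once.
The state is a dict: "t": time; "joint_positions": joint angles; "joint_velocities": joint speeds; "tau": joint torques, N m; "position": TCP position; "tcp_rot": TCP orientation; "ft_force": force on the tool from outside, world axes, zero at the start; "torque": the same for the moment, N m; "opening": finger opening in mm; "grasp_force": force on a finger pad.
Only numpy, scipy, OpenCV 4.12 (cv2) and the standard library are available. Lean on these libraries where they do the work, as an engineer would, in place of code of your own. Each camera call takes 0.05 s, during which the arm holds its last target. There are 200 camera calls.

## Working session

There is one attempt and no reset: what is moved stays moved. The work goes in short steps, Python scripts to look and compute and a shell command to move; the robot and the scene stay as the last step left them, time stands still between calls to the robot, and variables do not carry over. Pictures are saved under pics/ and viewed, at most 10 in all, crops included, and the job is handed in when it is done.

```bash
mkdir -p pics; cat > h.py <<'E'
import numpy as np, cv2
from station import status, eyes, order
from scipy.spatial.transform import Rotation as Ro
def cap(n,save=None):
    s=status.read_state(); c=eyes.capture(n)
    K=np.array(c["K"],float)
    if n=="wrist":
        T=np.eye(4);T[:3,:3]=Ro.from_euler('xyz',s["tcp_rot"],degrees=True).as_matrix();T[:3,3]=s["position"]
        W=T@np.array(c["mount"],float);R=W[:3,:3].T;t=-R@W[:3,3]
    else: R=np.array(c["R"],float);t=np.array(c["t"],float)
    if save: cv2.imwrite("pics/"+save,c["frame"][:,:,::-1])
    return c["frame"],K,R,t
def ray(cam,uv,z):
    _,K,R,t=cam;d=R.T@np.linalg.inv(K)@[uv[0],uv[1],1];o=-R.T@t
    return o+d*(z-o[2])/d[2]
def proj(cam,X):
    _,K,R,t=cam;p=K@(R@np.array(X,float)+t);return p[:2]/p[2]
E
python3 - <<'E'
from h import *
s=status.read_state();print(s)
for n in("top","side"):
    c=cap(n,n+".png");print(n,-c[2].T@c[3])
E
```

```text
{'t': 0.0, 'joint_positions': array([74.48491943, 26.83533872, -0.66559137, 91.88180714,  0.34412529,
       61.38729752, -3.22560639]), 'joint_velocities': array([-0.02795489,  0.10880545, -0.01221761,  0.02148543, -0.02769935,
        0.06305739, -0.12971635]), 'tau': array([-5.72236295e-04, -5.32386267e+01,  2.12075404e-02, -2.51305157e+01,
        1.14510540e-02,  7.83324387e-03,  1.88068867e-06]), 'position': array([ 146.59301842, -632.65699539,  223.3394417 ]), 'tcp_rot': array([-1.79897783e+02,  7.10560325e-03,  1.30487354e+01]), 'ft_force': array([ 0.46266113, -0.50425363,  0.32169185]), 'torque': array([-0.0049027 , -0.03206501,  0.01132975]), 'grasp_force': 0.0, 'opening': 85.39016707973714}
top [ 467.67973431  142.53162597 1089.14520265]
side [ 292.11401812 -534.4615823   577.50027224]
```

View pics/top.png

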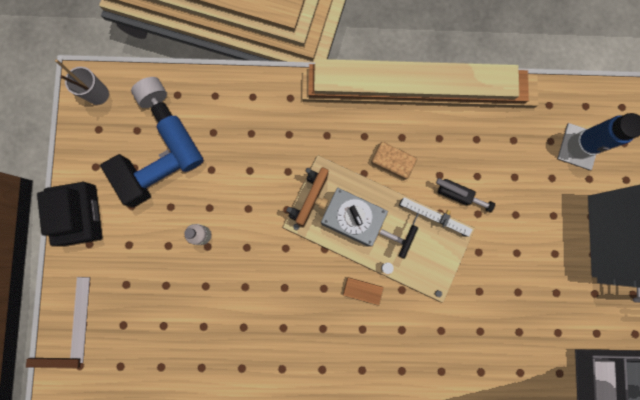

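View pics/side.png

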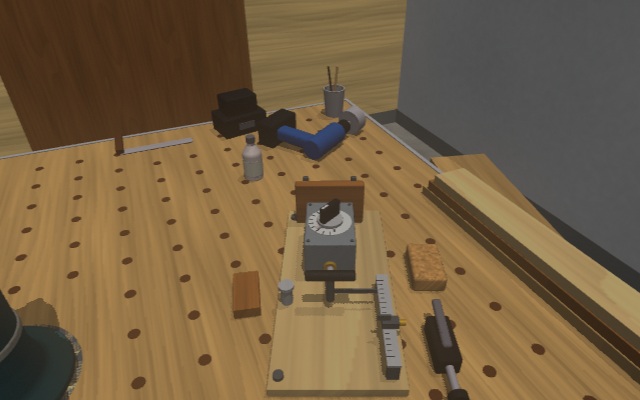

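The top view shows the tester at about (283..473, 157..300), with the T-handle bar near (409,242), knob near (354,216) and index clip near (447,222). The side view shows the knob bar turned from the tester's axis, with the handle at about (330,274) and the pointer at (370,291). Next I'll zoom in on the tester.

```bash
python3 - <<'E'
from h import *
c=cap("top");d=cap("side")
a=cv2.resize(c[0][150:305,280:480],None,fx=4,fy=3.8,interpolation=cv2.INTER_CUBIC)
a=cv2.resize(c[0][150:300,280:480],None,fx=4,fy=4,interpolation=cv2.INTER_CUBIC)
cv2.imwrite("pics/topz.png",a[:,:,::-1])
a=cv2.resize(d[0][170:400,260:420],None,fx=2.6,fy=2.6,interpolation=cv2.INTER_CUBIC)
cv2.imwrite("pics/sidez.png",a[:,:,::-1])
# white marker-free rough frame from base corners (top face z=18)
P=[ray(c,p,18)[:2] for p in[(316,157),(473,232),(443,300),(283,228)]];print(np.round(P))
h=ray(c,(409.5,242),99);k=ray(c,(354,216),135);print(h,k)
E
```

```text
[[ 706.  142.]
 [ 528. -248.]
 [ 362. -173.]
 [ 528.  218.]]
[497.656016   -73.89223157  99.        ] [550.75347121  55.73921901 135.        ]
```

View pics/topz.png

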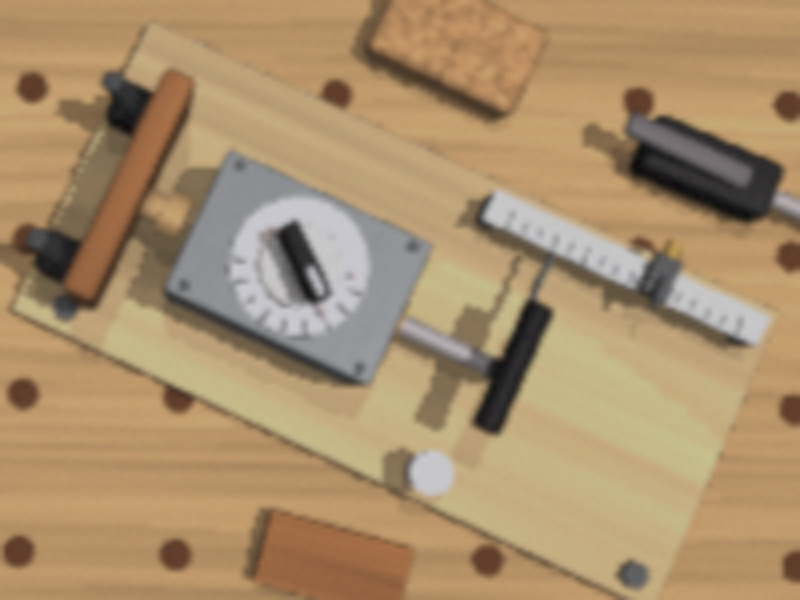

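View pics/sidez.png

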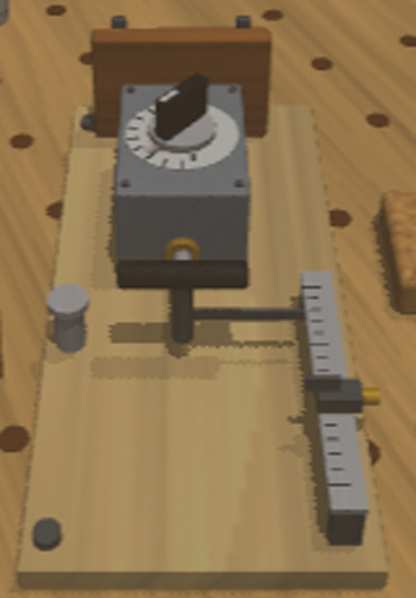

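The zoomed top view shows the housing corners at (233,152), (432,244), (368,383) and (167,293). The knob bar runs from (289,225) to its white-line end at (319,297), about 43° clockwise. The handle bar ends are at (540,305) and (487,430), and the index fin is near (655,290). The zoomed side view agrees: the pointer is at home and the clip is further out along the rule.

```bash
python3 - <<'E'
from h import *
from scipy.optimize import least_squares
c=cap("top");z=lambda u,v:(280+u/4-.4,150+v/4-.4)
I=[((233,152),20+130,0)]
hc=[ray(c,z(*p),95)[:2] for p in[(233,152),(432,244),(368,383),(167,293)]]
bc=[ray(c,z(*p),18)[:2] for p in[(148,25),(775,315),(12,310)]]
L=[(150,-45),(20,-45),(20,45),(150,45),(230,-110),(-200,-110),(230,90)]
Wp=np.array(hc+bc);L=np.array(L,float)
f=lambda p:(L@np.array([[np.cos(p[2]),np.sin(p[2])],[-np.sin(p[2]),np.cos(p[2])]])+p[:2]-Wp)
r=least_squares(lambda p:f(p).ravel(),[510,0,1.15]);p=r.x
print("frame",p[:2],np.degrees(p[2]));print(np.round(f(p),1))
A=np.array([[np.cos(p[2]),-np.sin(p[2])],[np.sin(p[2]),np.cos(p[2])]])
print("knob",A@[85,0]+p[:2],"handle",A@[-50,0]+p[:2])
for n,q,h in[("knob top",(304,261),135),("bar",(513,368),99),("barA",(540,305),99),("barB",(487,430),99),("fin",(655,290),70),("ptr",(546,262),60),("dog",(432,474),58)]:
    X=ray(c,z(*q),h)[:2];print(n,X,A.T@(X-p[:2]))
k0,k1=ray(c,z(289,225),135)[:2],ray(c,z(319,297),135)[:2]
v=k0-k1;print("bar yaw",np.degrees(np.arctan2(v[1],v[0])))
E
```

```text
frame [518.07959252 -26.18042215] 66.10762426295636
[[ 1.2  2.8]
 [-1.  -1.5]
 [-3.4 -1.1]
 [ 0.7  3. ]
 [ 2.7 -0.6]
 [ 0.8 -4.1]
 [-1.   1.4]]
knob [552.50628612  51.53574584] handle [497.82859628 -71.89581509]
knob top [553.35340983  52.26402313] [86.00897163 -0.47956505]
bar [498.48086289 -70.14825401] [-48.1380102    0.11142457]
barA [534.44630538 -85.60158008] [-47.70038686 -39.03096711]
barB [463.3963842  -55.39353586] [-48.85756836  38.16539399]
fin [ 546.63181758 -159.9685938 ] [-110.75935669  -80.29239898]
ptr [562.61783652 -98.24262397] [-47.8481612  -69.90829407]
dog [437.06675982 -31.34049868] [-37.52970993  71.98073579]
bar yaw 23.33383530698837
```

```bash
python3 -m handwheel '[[[0,0,0],[0.01,-0.01,0],1],[[0,0,0],[0.02,-0.02,0],1],[[0,0,0],[0.0275,-0.0288,0],1],[[0,0,0],[0.0275,-0.0288,0],1],[[0,0,0],[0.0275,-0.0288,0],1],[[0,0,0],[0.0275,-0.0288,0],1],[[0,0,0],[0.0275,-0.0288,0],1],[[0,0,0],[0.0275,-0.0288,0],1],[[0,0,0],[0.0275,-0.0288,0],1],[[0,0,0],[0.0275,-0.0288,0],1],[[0,0,0],[0.0275,-0.0288,0],1],[[0,0,0],[0.0275,-0.0288,0],1],[[0,0,0],[0.0275,-0.0288,0],1],[[0,0,0],[0.0275,-0.0288,0],1],[[0,0,0],[0.0275,-0.0288,0],1],[[0,0,0],[0.0275,-0.0288,0],1],[[0,0,0],[0.0275,-0.0288,0],1],[[0,0,0],[0.02,-0.02,0],1],[[0,0,0],[0.01,-0.01,0],1],[[0,0,0],[0,0,0],1]]'; python3 -c "
from station import status;s=status.read_state();print(s['joint_positions'],s['tcp_rot'])"
```

```text
t: 1.92
position: [497.5, -43.3, 224.4]
tcp_rot: [-179.9, -0.1, 13.4]
ft_force: [-0.4, 0.3, 0.0]
opening: 85.3
grasp_force: 0.0
[ 22.90763123  14.3737785  -25.00667336 111.30004336   7.16882107
  55.76508437 -82.05129712] [-1.79914694e+02 -8.86922196e-02  1.33970461e+01]
```

```bash
python3 -m handwheel '[[[0,0,0],[0.012,-0.013,0],1],[[0,0,0],[0.024,-0.025,0],1],[[0,0,0],[0.024,-0.025,0],1],[[0,0,0],[0.016,-0.017,0],1],[[0,0,-0.086],[0,0,0],1],[[0,0,-0.087],[0,0,0],1],[[0,0,0],[0,0,0],1],[[0,0,0],[0,0,0],1],[[0,0,0],[0,0,0],1]]'; python3 - <<'E'
from h import *
c=cap("wrist","w1.png")
for X in[(552.8,52,135),(498,-71,99)]:print(proj(c,X))
E
```

```text
t: 2.67
position: [551.7, 46.6, 224.2]
tcp_rot: [180.0, 0.0, 22.7]
ft_force: [0.2, -0.5, 0.2]
opening: 85.7
grasp_force: 0.0
[314.2098054  196.84948365]
[405.48359219 276.53911863]
```

View pics/w1.png

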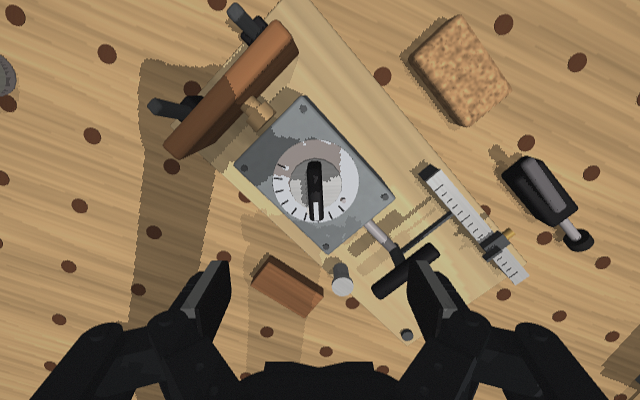

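The wrist view shows the knob bar vertical in the image, from (315,162) to (316,221), so it is already aligned with the tool. The handle bar runs from (376,294) to (435,250), and the index clip is at (496,246).

```bash
python3 - <<'E'
from h import *
c=cap("wrist")
g=c[0].max(2)<60
def blob(seed,r):
    m=np.zeros(g.shape,np.uint8);u,v=seed;m[v-r:v+r,u-r:u+r]=g[v-r:v+r,u-r:u+r]
    n,l,s,ce=cv2.connectedComponentsWithStats(m);i=1+np.argmax(s[1:,4]);return ce[i],s[i]
print(blob((315,190),40))
for q,h in[((315.5,191),135),((315,162),135),((316,221),135),((405.5,270),99),((376,294),99),((435,250),99),((440,218),60),((491,240),72)]:print(q,ray(c,q,h)[:2])
E
```

```text
(array([314.76612903, 187.46236559]), array([307, 161,  17,  60, 744], dtype=int32))
(315.5, 191) [557.83195001  53.1297635 ]
(315, 162) [579.60560256  62.58630265]
(316, 221) [533.8014306   42.70869993]
(405.5, 270) [504.93177476 -67.27729071]
(376, 294) [467.51340462 -52.37049434]
(435, 250) [536.39043614 -83.5513726 ]
(440, 218) [559.69905304 -92.26785477]
(491, 240) [ 561.18495052 -149.1020829 ]
```

```bash
python3 -m handwheel '[[[0,0,-0.01],[0.005,-0.004,0],1],[[0,0,0],[0,0,0.015],1],[[0,0,0],[0,0,0.03],1],[[0,0,0],[0,0,0.03],1],[[0,0,0],[0,0,0.015],1],[[0,0,0],[0,0,0.004],1],[[0,0,0],[0,0,0],1],[[0,0,0],[0,0,0],1],[[0,0,0],[0,0,0],0],[[0,0,0],[0,0,0],0],[[0,0,0],[0,0,0],-0.4],[[0,0,0],[0,0,0],-0.4],[[0,0,0],[0,0,0],-1],[[0,0,0],[0,0,0],-1],[[0,0,0],[0,0,0],-1],[[0,0,0],[0,0,0],-1],[[0,0,0],[0,0,0],-1],[[0,0,0],[0,0,0],-1]]' 30
```

```text
t: 4.27
position: [555.0, 53.5, 130.2]
tcp_rot: [-180.0, 0.0, 23.5]
ft_force: [0.2, 0.3, -0.2]
opening: -0.1
grasp_force: 0.0
```

```bash
python3 - <<'E'
from h import *
c=cap("wrist");d=cap("side")
a=np.hstack([c[0][80:,140:500],cv2.resize(d[0][130:290,260:420],(320,320))])
cv2.imwrite("pics/m1.png",a[:,:,::-1]);s=status.read_state();print(s['opening'],s['grasp_force'],s['position'])
E
```

```text
0.4047606521581108 0.0 [554.97849192  53.47290378 130.22691731]
```

View pics/m1.png

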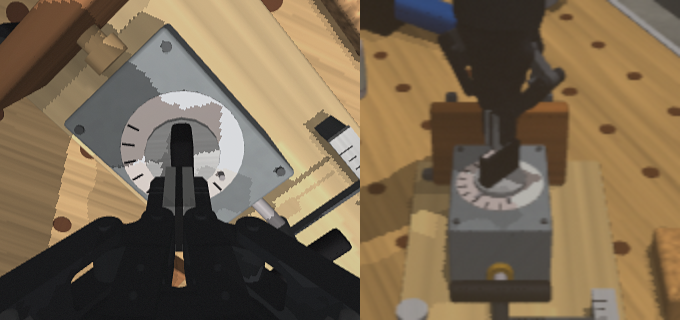

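The wrist crop shows the fingers shut with the bar's far end still visible beyond the tips. In the side crop the fingers stand behind or above the bar. I'll project known points into both views to tell where they missed.

```bash
python3 - <<'E'
from h import *
c=cap("wrist");d=cap("side");o=cap("top")
o2=np.array
def side(X):p=proj(d,X);return ((p-[260,130])*2+[360,0]).round()
w=lambda X:(proj(c,X)-[140,80]).round()
for n,X in[("tip",(555,53.5,108)),("tcp",(555,53.5,130)),("knobtop",(553,52,135)),("bar+",(553+21,52+9,135)),("bar-",(553-21,52-9,135)),("barbot-",(553-21,52-9,103)),("barbot+",(553+21,52+9,103))]:print(n,w(X),side(X),proj(o,X))
g=np.hstack([cv2.resize(c[0][160:320,250:410],(400,400),interpolation=2),cv2.resize(d[0][170:250,300:380],(400,400),interpolation=2)])
cv2.imwrite("pics/m2.png",g[:,:,::-1])
E
```

```text
tip [180. 157.] [499. 170.] [353.91387085 215.15794146]
tcp [180. 174.] [499. 150.] [354.83065954 214.29061776]
knobtop [181. 183.] [498. 147.] [355.7186044  215.01357247]
bar+ [182. 143.] [515. 136.] [351.73172507 205.38174277]
bar- [181. 219.] [480. 157.] [359.7236065  224.68918464]
barbot- [181. 188.] [480. 187.] [358.23629019 225.61311826]
barbot+ [181. 122.] [514. 165.] [350.50673726 206.91964527]
```

View pics/m2.png

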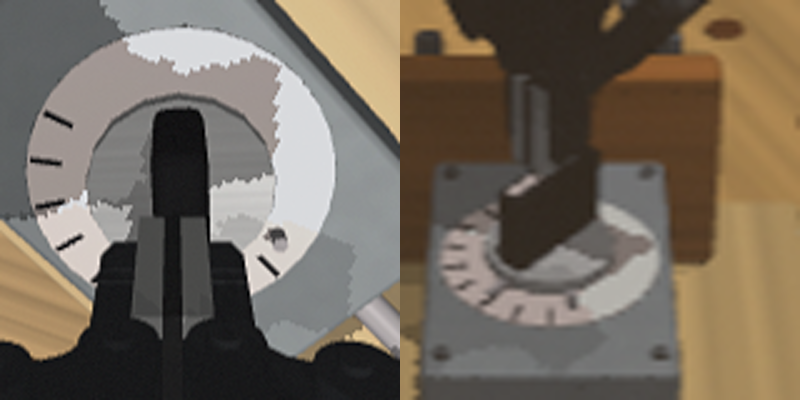

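Tips appear to sit just above the bar top rather than around it. A gentle touch-down with the fingers shut will show whether that is right.

```bash
python3 -m handwheel '[[[0,0,0],[0,0,0.001],-1],[[0,0,0],[0,0,0.001],-1],[[0,0,0],[0,0,0.001],-1],[[0,0,0],[0,0,0],-1],[[0,0,0],[0,0,0],-1]]'; python3 -m handwheel '[[[0,0,0],[0,0,0.001],-1],[[0,0,0],[0,0,0],-1],[[0,0,0],[0,0,0],-1]]'
```

```text
t: 4.93
position: [555.1, 53.5, 128.1]
tcp_rot: [180.0, -0.0, 23.5]
ft_force: [-2.6, -1.0, 7.9]
opening: 0.1
grasp_force: 3.4
t: 5.18
position: [555.2, 53.5, 128.0]
tcp_rot: [179.9, -0.0, 23.5]
ft_force: [-4.6, -0.7, 14.5]
opening: 0.3
grasp_force: 6.8
```

```bash
python3 -m handwheel '[[[0,0,0],[0,0,-0.005],-1],[[0,0,0],[0,0,-0.005],-1],[[0,0,0],[0,0,0],-0.2],[[0,0,0],[0,0,0],-0.2],[[0,0,0],[0,0,0],-0.2],[[0,0,0],[0,0,0],-0.2],[[0,0,0],[0,0,0],-0.2]]'; python3 - <<'E'
from h import *
c=cap("wrist");d=cap("side")
g=np.hstack([cv2.resize(c[0][160:320,240:400],(400,400),interpolation=2),cv2.resize(d[0][170:250,300:380],(400,400),interpolation=2)])
cv2.imwrite("pics/m3.png",g[:,:,::-1])
E
```

```text
t: 5.77
position: [554.8, 53.4, 135.9]
tcp_rot: [-180.0, 0.0, 23.5]
ft_force: [0.4, -0.1, 0.0]
opening: 34.2
grasp_force: 0.0
```

View pics/m3.png

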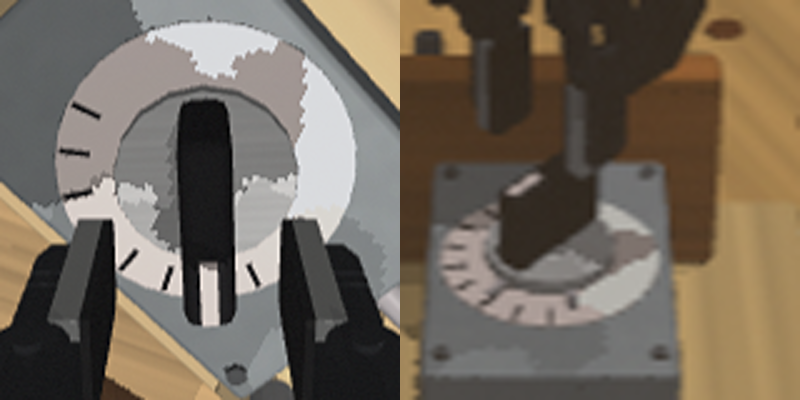

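The fingers straddle the bar with tips still above it: in the wrist view the bar spans rows 100–325 near column 207, and the side view shows the tips above its top edge. I'll descend in small steps and watch the force.

```bash
python3 -m handwheel '[[[0,0,0],[0,0,0.004],-0.2],[[0,0,0],[0,0,0.005],-0.2],[[0,0,0],[0,0,0.004],-0.2],[[0,0,0],[0,0,0],-0.2],[[0,0,0],[0,0,0],-0.2]]'; python3 -m handwheel '[[[0,0,0],[0,0,0.004],-0.2],[[0,0,0],[0,0,0.004],-0.2],[[0,0,0],[0,0,0],-0.2],[[0,0,0],[0,0,0],-0.2]]'; python3 -m handwheel '[[[0,0,0],[0,0,0.003],-0.2],[[0,0,0],[0,0,0.003],-0.2],[[0,0,0],[0,0,0],-0.2],[[0,0,0],[0,0,0],-0.2]]'
```

```text
t: 6.28
position: [554.6, 53.4, 122.7]
tcp_rot: [-180.0, 0.1, 23.5]
ft_force: [-0.0, -0.1, -0.4]
opening: 33.7
grasp_force: 0.0
t: 6.62
position: [554.8, 53.4, 114.9]
tcp_rot: [-180.0, 0.0, 23.5]
ft_force: [0.9, -0.0, -0.4]
opening: 34.0
grasp_force: 0.0
t: 6.95
position: [554.8, 53.5, 109.0]
tcp_rot: [-180.0, 0.0, 23.5]
ft_force: [0.8, -0.1, -0.1]
opening: 34.1
grasp_force: 0.0
```

```bash
python3 -m handwheel '[[[0,0,0],[0,0,0],-1],[[0,0,0],[0,0,0],-1],[[0,0,0],[0,0,0],-1],[[0,0,0],[0,0,0],-1],[[0,0,0],[0,0,0],-1],[[0,0,0],[0,0,0],-1]]' 40
```

```text
t: 7.45
position: [555.7, 51.7, 109.6]
tcp_rot: [179.9, -0.0, 23.5]
ft_force: [1.6, -6.0, 1.7]
opening: 11.0
grasp_force: 41.5
```

```bash
python3 -m handwheel '[[[0,0,-0.05],[0,0.001,0],-1],[[0,0,-0.1],[0,0,0],-1],[[0,0,-0.1],[0,0,0],-1],[[0,0,-0.1],[0,0,0],-1],[[0,0,-0.1],[0,0,0],-1],[[0,0,-0.1],[0,0,0],-1],[[0,0,-0.1],[0,0,0],-1],[[0,0,0],[0,0,0],-1],[[0,0,0],[0,0,0],-1]]'; python3 -c "
from station import status;print(status.read_state()['torque'])"; python3 -m handwheel '[[[0,0,-0.05],[0,0,0],-1],[[0,0,-0.04],[0,0,0],-1],[[0,0,-0.03],[0,0,0],-1],[[0,0,0],[0,0,0],-1],[[0,0,0],[0,0,0],-1],[[0,0,0],[0,0,0],-1]]'; python3 -c "
from station import status;print(status.read_state()['torque'])"
```

```text
t: 8.2
position: [555.2, 52.1, 109.6]
tcp_rot: [-180.0, 0.0, 60.6]
ft_force: [-1.3, -2.6, 4.6]
opening: 11.1
grasp_force: 41.9
[-0.5756935   0.52118948  0.05571997]
t: 8.7
position: [555.1, 52.1, 109.6]
tcp_rot: [-180.0, 0.0, 67.3]
ft_force: [-3.2, -2.1, 5.7]
opening: 10.8
grasp_force: 42.4
[-0.52534563  0.56455956 -0.53645675]
```

The torque step to −0.54 N·m at yaw 67.3° shows the knob is against its stop. I'll release it, lift and go over the handle.

```bash
python3 -m handwheel '[[[0,0,0],[0,0,0],-0.2],[[0,0,0],[0,0,0],-0.2],[[0,0,0],[0,0,0],-0.2],[[0,0,0],[0,0,0],-0.2],[[0,0,0],[0,0,-0.015],-0.2],[[0,0,0],[0,0,-0.03],-0.2],[[0,0,0],[0,0,-0.03],-0.2],[[0,0,0],[0,0,-0.015],-0.2],[[0,0,0],[-0.018,0,0],-0.2],[[0,0,0],[-0.033,0,0],-0.2],[[0,0,0],[-0.033,0,0],-0.2],[[0,0,0],[-0.033,0,0],-0.2],[[0,0,0],[-0.018,-0.002,0],-0.2]]';  python3 -m handwheel '[[[0,0,-0.06],[0,0,0],-0.2],[[0,0,-0.12],[0,0,0],-0.2],[[0,0,-0.12],[0,0,0],-0.2],[[0,0,-0.12],[0,0,0],-0.2],[[0,0,-0.12],[0,0,0],-0.2],[[0,0,-0.12],[0,0,0],-0.2],[[0,0,-0.12],[0,0,0],-0.2],[[0,0,-0.12],[0,0,0],-0.2],[[0,0,-0.12],[0,0,0],-0.2],[[0,0,-0.12],[0,0,0],-0.2],[[0,0,-0.12],[0,0,0],-0.2],[[0,0,-0.12],[0,0,0],-0.2],[[0,0,-0.12],[0,0,0],-0.2],[[0,0,-0.06],[0,0,0],-0.2],[[0,0,0],[0,0,0],-0.2],[[0,0,0],[0,0,0],-0.2],[[0,0,0],[0,0,0],-0.2]]'; python3 - <<'E'
from h import *
print(status.read_state()['joint_positions'])
c=cap("wrist");d=cap("top")
for X in[(555,52,135),(501.5,-71.5,99),(501.5+.92*38,-71.5-.39*38,99)]:print(proj(c,X))
z=cv2.resize(d[0][160:270,320:480],(436,300),interpolation=2)
g=np.vstack([cv2.resize(c[0],(480,300)),np.pad(z,((0,0),(0,44),(0,0)))])
cv2.imwrite("pics/w2.png",g[:,:,::-1])
E
```

```text
t: 9.78
position: [500.9, -75.1, 198.9]
tcp_rot: [-180.0, 0.1, 67.4]
ft_force: [-0.2, 0.3, -1.1]
opening: 33.9
grasp_force: 0.0
t: 11.2
position: [502.2, -71.5, 199.2]
tcp_rot: [-180.0, -0.0, 156.9]
ft_force: [-0.4, -0.7, -0.2]
opening: 34.1
grasp_force: 0.0
[ 51.68425326  27.00996895 -59.25557293 110.28154078  27.32868117
  58.22719727  47.12330919]
[499.57219716 213.14208134]
[317.68480725 196.87026703]
[317.84195138 237.43500551]
```

View pics/w2.png

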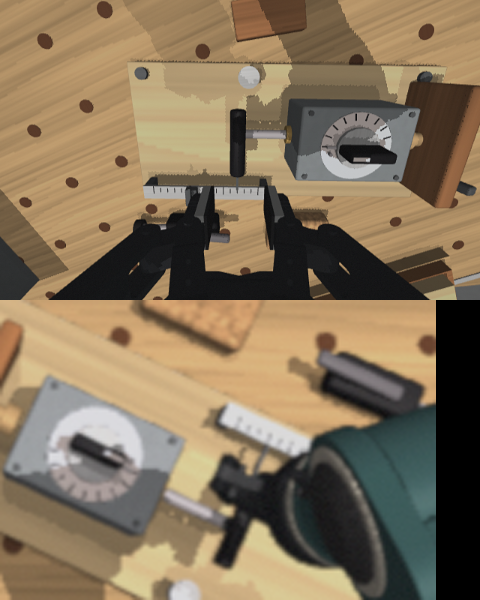

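The wrist view shows the knob bar level along the tester's x axis with its white line at the −x end. The handle bar is upright at column 317, rows 145–236 (full-size pixels), matching the prediction, so I can descend.

```bash
python3 -m handwheel '[[[0,0,0],[0,0,0.015],0.1],[[0,0,0],[0,0,0.03],0.1],[[0,0,0],[0,0,0.03],0.1],[[0,0,0],[0,0,0.015],0.1],[[0,0,0],[0,0,0],0.1],[[0,0,0],[0,0,0.006],0.1],[[0,0,0],[0,0,0.006],0.1],[[0,0,0],[0,0,0],0.1],[[0,0,0],[0,0,0],0.1]]'; python3 -m handwheel '[[[0,0,0],[0,0,0.005],0.1],[[0,0,0],[0,0,0.006],0.1],[[0,0,0],[0,0,0],0.1],[[0,0,0],[0,0,0],0.1]]'; python3 -m handwheel '[[[0,0,0],[0,0,0.006],0.1],[[0,0,0],[0,0,0.006],0.1],[[0,0,0],[0,0,0],0.1],[[0,0,0],[0,0,0],0.1]]'
```

```text
t: 12.05
position: [502.7, -71.6, 97.9]
tcp_rot: [180.0, 0.1, 157.0]
ft_force: [-0.7, 0.2, 0.8]
opening: 46.8
grasp_force: 0.0
t: 12.38
position: [501.9, -71.6, 86.0]
tcp_rot: [-180.0, -0.0, 157.0]
ft_force: [0.7, -0.1, -0.3]
opening: 47.0
grasp_force: 0.0
t: 12.72
position: [501.8, -71.4, 73.7]
tcp_rot: [-180.0, -0.1, 157.0]
ft_force: [0.7, -0.1, 0.3]
opening: 47.3
grasp_force: 0.0
```

```bash
python3 -m handwheel '[[[0,0,0],[0,0,0.002],0.1],[[0,0,0],[0,0,0],-0.2],[[0,0,0],[0,0,0],-0.4],[[0,0,0],[0,0,0],-1],[[0,0,0],[0,0,0],-1],[[0,0,0],[0,0,0],-1],[[0,0,0],[0,0,0],-1],[[0,0,0],[0,0,0],-1]]' 70; python3 - <<'E'
from h import *
c=cap("wrist");d=cap("side");e=cap("top")
# pointer home (tester x=-50) & index, tester yaw 67
u=np.array([np.cos(np.radians(67)),np.sin(np.radians(67)),0]);v=np.array([-u[1],u[0],0])
s=status.read_state()['position'];H=np.array([s[0],s[1],90]);P=H-76*v-[0,0,34]
print("ptr pred",P,"side",proj(d,P),"wrist",proj(c,P),proj(e,P))
for k in(40,60,75):print(k,proj(d,P-k*u+[0,0,14]),proj(c,P-k*u+[0,0,14]))
a=cv2.resize(d[0][260:360,330:430],(400,400),interpolation=2)
b=cv2.resize(c[0][160:320,150:310],(400,400),interpolation=2)
cv2.imwrite("pics/p1.png",np.hstack([a,b])[:,:,::-1])
E
```

```text
t: 13.38
position: [501.6, -73.1, 72.6]
tcp_rot: [-179.8, -0.0, 156.9]
ft_force: [-3.4, -3.3, 5.7]
opening: 15.6
grasp_force: 68.2
ptr pred [ 571.58572519 -102.76136695   56.        ] side [377.86211147 289.89490206] wrist [318.39308726 344.19195444] [417.58581118 211.53009781]
40 [381.30983229 302.46765709] [254.9664682  361.18469906]
60 [382.87269352 312.56617883] [223.30441464 361.18450228]
75 [384.09782856 320.48246255] [199.56872769 361.18435477]
```

View pics/p1.png

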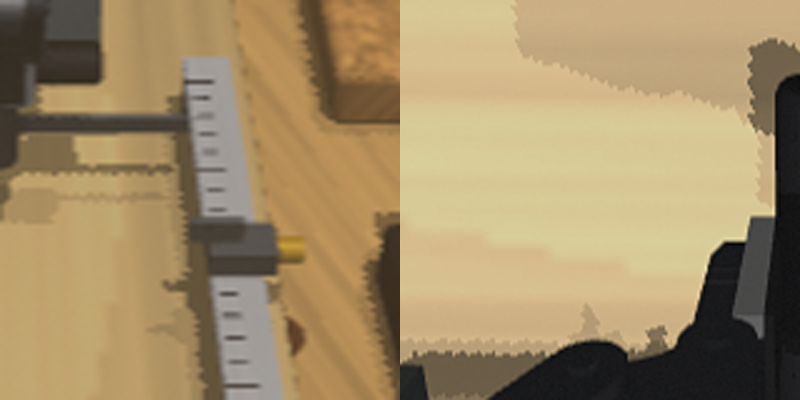

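The side crop shows the pointer tip at full-image (377,290.5), as predicted, and the fin's top edge around row 315, about 60–66 mm out. The grip looks slightly high on the bar, so I'll regrip 6 mm lower before pulling most of the way.

```bash
python3 -m handwheel '[[[0,0,0],[0,0,0],-0.2],[[0,0,0],[0,0,0],-0.2],[[0,0,0],[0,-0.001,0],-0.2],[[0,0,0],[0,0,0.003],-0.2],[[0,0,0],[0,0,0.003],-0.2],[[0,0,0],[0,0,0],-0.2],[[0,0,0],[0,0,0],-1],[[0,0,0],[0,0,0],-1],[[0,0,0],[0,0,0],-1],[[0,0,0],[0,0,0],-1],[[0,0,0],[0,0,0],-1]]' 70;  python3 -m handwheel '[[[0,0,0],[0,-0.002,0],-1],[[0,0,0],[0,-0.004,0],-1],[[0,0,0],[0,-0.005,0],-1],[[0,0,0],[0,-0.005,0],-1],[[0,0,0],[0,-0.005,0],-1],[[0,0,0],[0,-0.005,0],-1],[[0,0,0],[0,-0.005,0],-1],[[0,0,0],[0,-0.005,0],-1],[[0,0,0],[0,-0.005,0],-1],[[0,0,0],[0,-0.005,0],-1],[[0,0,0],[0,-0.004,0],-1],[[0,0,0],[0,-0.003,0],-1],[[0,0,0],[0,0,0],-1],[[0,0,0],[0,0,0],-1],[[0,0,0],[0,0,0],-1]]'; python3 - <<'E'
from h import *
d=cap("side");e=cap("top")
u=np.array([np.cos(np.radians(67)),np.sin(np.radians(67)),0]);v=np.array([-u[1],u[0],0])
s=status.read_state()['position'];H=np.array([s[0],s[1],90]);P=H-76*v-[0,0,34]
a=cv2.resize(d[0][280:340,340:420],(800,600),interpolation=2)
f=lambda X:(proj(d,X)-[340,280])*10
print("tip",f(P),"top",f(P+[0,0,4]),proj(e,P))
for k in(0,5,10,15,20):print(k,f(P-k*u+[0,0,16]+2*-v), f(P-k*u-[0,0,6]+2*-v))
cv2.imwrite("pics/p2.png",a[:,:,::-1])
E
```

```text
t: 14.45
position: [501.4, -73.0, 66.3]
tcp_rot: [-179.9, -0.0, 157.0]
ft_force: [-3.2, -2.3, 2.9]
opening: 15.9
grasp_force: 68.2
t: 15.7
position: [482.3, -116.3, 66.3]
tcp_rot: [179.5, 0.0, 157.2]
ft_force: [1.5, 11.8, -1.7]
opening: 15.7
grasp_force: 68.8
tip [406.76708512 324.3723157 ] top [408.48979752 306.52664408] [435.74885647 220.03342789]
0 [426.88972035 252.11292313] [417.12762329 350.76414905]
5 [430.8526583  277.33202338] [420.95786702 376.13085687]
10 [434.86572776 302.87014745] [424.83567225 401.81255216]
15 [438.92988605 328.73338738] [428.76193041 427.81513852]
20 [443.04611498 354.92799134] [432.73755532 454.14466803]
```

View pics/p2.png

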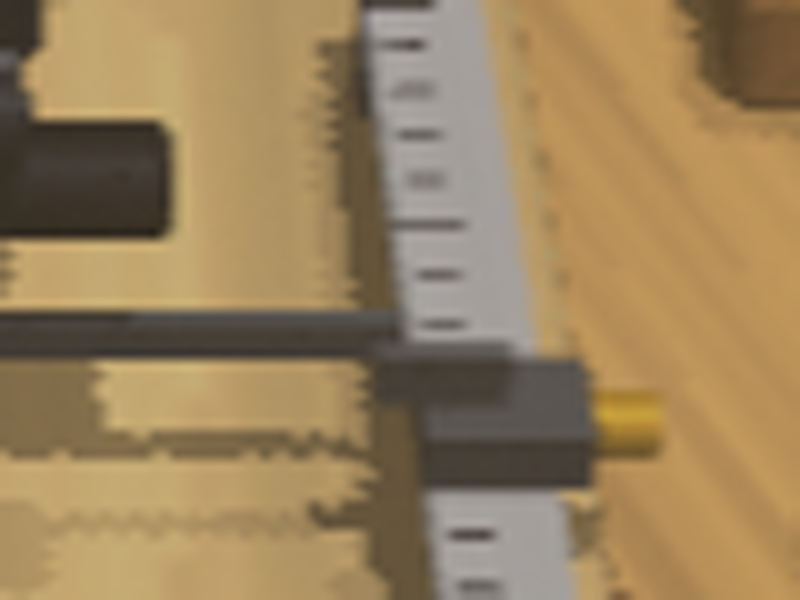

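I've now viewed one picture over the limit of 10, so I'll check by numbers only from here. The last crop shows the pointer end at crop column 400, rows 312–358, and the fin's top face at rows 343–360. That leaves about 17 mm to pull.

```bash
python3 -m handwheel '[[[0,0,0],[0,-0.002,0],-1],[[0,0,0],[0,-0.004,0],-1],[[0,0,0],[0,-0.004,0],-1],[[0,0,0],[0,-0.004,0],-1],[[0,0,0],[0,-0.002,0],-1],[[0,0,0],[0,-0.001,0],-1],[[0,0,0],[0,0,0],-1],[[0,0,0],[0,0,0],-1],[[0,0,0],[0,0,0],-1]]'; python3 - <<'E'
from h import *
d=cap("side")
u=np.array([np.cos(np.radians(67)),np.sin(np.radians(67)),0]);v=np.array([-u[1],u[0],0])
s=status.read_state()['position'];H=np.array([s[0],s[1],90]);P=H-76*v-[0,0,34]
for n,X in[("tip top back",P+[0,0,4]+1.5*u),("tip bot front",P-[0,0,4]-1.5*u),("fin back top",P-2*v+[0,0,16]+1.5*u),("fin fr top",P-2*v+[0,0,16]-1.5*u),("fin fr z62",P-2*v+[0,0,6]-1.5*u)]:print(n,proj(d,X).round(2))
g=d[0].mean(2).astype(int)
print("cols",[366,370,374,376,378,380,382,384,386,388])
for r in range(308,334):print(r,g[r,[366,370,374,376,378,380,382,384,386,388]])
E
```

```text
t: 16.55
position: [475.8, -130.9, 66.3]
tcp_rot: [179.5, 0.0, 157.2]
ft_force: [1.8, 12.2, -2.0]
opening: 15.6
grasp_force: 68.7
tip top back [381.81 318.07]
tip bot front [381.68 323.22]
fin back top [383.69 312.61]
fin fr top [383.94 314.17]
fin fr z62 [383.47 318.72]
cols [366, 370, 374, 376, 378, 380, 382, 384, 386, 388]
308 [142 142 126  79  81 137 162 160 160 158]
309 [141 142 111  80  80 137 162 161 160 158]
310 [142 142 127  80  81 128 163 162 161 160]
311 [143 142 111  81  81 130 163 161 160 160]
312 [143 142 127  81  80 123 120 103 131 160]
313 [143 141 128 109  80 124 161 161 160 159]
314 [143 141 128  81  83  93 104 104 103 104]
315 [142 142 128 109  79  84  84  85  84  85]
316 [143 141 127  79  61  63  59  63  64  64]
317 [143 141 128 107  62  62  60  63  64  63]
318 [143 141 128  78  63  63  63  63  63  62]
319 [101 100  97  84  62  62  63  63  62  63]
320 [80 80 80 72 60 60 65 70 70 70]
321 [61 62 61 61 61 58 72 81 84 84]
322 [62 63 63 63 63 61 71 85 84 85]
323 [62 63 63 63 63 61 69 85 85 85]
324 [120 118 110  96  76  75  59  61  61  61]
325 [143 141 140 111  81  82  59  63  63  63]
326 [143 141 140 111  81  81  62  63  63  62]
327 [144 141 140 128  81  81  62  62  63  62]
328 [143 141 139  83  82  81  68  68  68  68]
329 [144 141 129 111  81  80 100 142 141 141]
330 [144 124  94  83  82  81 110 161 160 160]
331 [121 124  83  83  82  81  99 161 161 161]
332 [ 98  97  91  82  82  81  98 160 160 161]
333 [ 97  96  98  82  81  81  98 138  76  77]
```

```bash
python3 -m handwheel '[[[0,0,0],[0,-0.001,0],-1],[[0,0,0],[0,0,0],-1],[[0,0,0],[0,0,0],-1],[[0,0,0],[0,0,0],-1],[[0,0,0],[0,0,0],-1],[[0,0,0],[0,0,0],-1],[[0,0,0],[0,0,0],-1],[[0,0,0],[0,0,0],-1],[[0,0,0],[0,0,0],-1]]'; python3 - <<'E'
from h import *
d=cap("side");g=d[0].mean(2).astype(int)
for r in range(312,327):print(r,g[r,[366,370,374,384,386]])
e=cap("top")  # knob bar angle in the top view
c=proj(e,(555,52,135)).astype(int);m=(e[0][c[1]-14:c[1]+14,c[0]-14:c[0]+14].max(2)<70).astype(np.uint8)
n,l,s,ce=cv2.connectedComponentsWithStats(m);i=1+np.argmax(s[1:,4])
pts=np.argwhere(l==i)[:,::-1]+c-14
vx,vy,x0,y0=cv2.fitLine(pts.astype(np.float32),cv2.DIST_L2,0,.01,.01).ravel()
A,B=ray(e,(x0-6*vx,y0-6*vy),135),ray(e,(x0+6*vx,y0+6*vy),135);w=A-B;print("knob yaw",np.degrees(np.arctan2(w[1],w[0])),s[i])
E
```

```text
t: 17.35
position: [475.5, -131.6, 66.3]
tcp_rot: [179.5, 0.0, 157.3]
ft_force: [2.4, 13.8, -2.5]
opening: 15.8
grasp_force: 68.7
312 [142 141 127 103 132]
313 [143 141 127 161 160]
314 [143 141 127 105 104]
315 [143 141 127  85  85]
316 [143 141 128  64  64]
317 [143 141 128  63  62]
318 [143 142 129  63  63]
319 [114 113 108  63  62]
320 [87 87 87 70 71]
321 [68 69 68 80 84]
322 [60 63 63 85 85]
323 [62 63 63 85 85]
324 [79 79 76 61 61]
325 [142 140 139  63  64]
326 [143 141 140  62  63]
knob yaw 60.035802042922285 [ 5 10 18 11 80]
```

Pointer and fin now line up within about 0.5 mm. The coarse mask gives the knob bar as 60°, but that includes the bar's dark side face. I'll compare its outline properly before handing in.

```bash
python3 - <<'E'
from h import *
e=cap("top");cw=cap("wrist")
c0=eyes.capture("wrist");M=np.array(c0["mount"],float)
T=np.eye(4);T[:3,:3]=Ro.from_euler('xyz',[-180,0,156.9],degrees=True).as_matrix();T[:3,3]=[502.2,-71.5,199.2]
W=T@M;R=W[:3,:3].T;t=-R@W[:3,3];w=(None,np.array(c0["K"],float),R,t)
old=cv2.imread("pics/top.png")[:,:,::-1];w2=cv2.imread("pics/w2.png")[:300,:480,::-1]
def corners(yaw,z):
    a=np.radians(yaw);u=np.array([np.cos(a),np.sin(a)]);v=np.array([-u[1],u[0]])
    return [np.r_[np.array([555,52])+i*23*u+j*6*v,z] for i,j in((1,1),(1,-1),(-1,-1),(-1,1))]
def axis(pts):
    vx,vy=cv2.fitLine(np.float32(pts),cv2.DIST_L2,0,.01,.01).ravel()[:2];return np.degrees(np.arctan(vy/vx))%180
def hullaxis(cam,yaw,sc):
    P=np.array([proj(cam,X)*sc for z in(103,135) for X in corners(yaw,z)])*8
    im=np.zeros((3200,5200),np.uint8);cv2.fillConvexPoly(im,cv2.convexHull(P.astype(np.int32)),1)
    return axis(np.argwhere(im)[:,::-1][::20])
def meas(img,cam,sc,r,th=62):
    c=(proj(cam,(555,52,120))*sc).astype(int);m=(img[c[1]-r:c[1]+r,c[0]-r:c[0]+r].max(2)<th).astype(np.uint8)
    m=cv2.morphologyEx(m,cv2.MORPH_CLOSE,np.ones((5,5)));n,l,s,ce=cv2.connectedComponentsWithStats(m);i=1+np.argmax(s[1:,4]);return axis(np.argwhere(l==i)[:,::-1]),s[i]
print("initial",meas(old,e,1,14),[hullaxis(e,y,1).round(1) for y in(23.5,)])
print("top now",meas(e[0],e,1,14),[(y,hullaxis(e,y,1).round(1)) for y in(60,64,67,70)])
print("wrist",meas(w2,w,.75,38),[(y,hullaxis(w,y,.75).round(1)) for y in(60,64,67,70)])
E
```

```text
initial (np.float32(72.76107), array([ 9,  6,  9, 19, 75], dtype=int32)) [np.float32(67.0)]
top now (np.float32(31.549356), array([ 5, 10, 17, 11, 73], dtype=int32)) [(60, np.float32(31.1)), (64, np.float32(26.4)), (67, np.float32(24.0)), (70, np.float32(20.7))]
wrist (np.float32(7.221866), array([  8,  23,  61,  25, 916], dtype=int32)) [(60, np.float32(11.3)), (64, np.float32(7.9)), (67, np.float32(5.4)), (70, np.float32(3.0))]
```

The same outline method reads about 6° off on the initial picture too. With that bias removed, the knob is at about 66° in the top view and 65° in the wrist view, which matches the tester's yaw and the stop I felt in the torque. Handing in.

```bash
python3 -c "
from station import order;print(order.job_done())"
```

```text
the job is handed in; nothing more can be done
None
```

I turned the knob back to its zero stop, pulled the slide to the index (within about 0.5 mm in the side view) and handed the job in at about 17.5 s with the gripper still holding the handle at about 69 N; no pass/fail result was returned, and I viewed 11 pictures, one over the limit of 10.

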